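Temperature spot-check on a coasting topping carousel

ROBOT

A 6-joint arm with a two-finger parallel gripper is mounted at the origin on the work surface. World frame = base frame: x ahead of the robot, y to its left, z up, the work surface at z = 0. Lengths are in m, angles in degrees, forces in N, time in s.
With the tool pointing down it reaches from about 0.375 to 0.75 m from the base axis. Payload 9 kg.
Tool frame: the origin (TCP) lies where the fingers leave the gripper's body, on its centre line; the fingertips stand 73 mm ahead of it and the grasp point (between the pads) lies 54 mm ahead of it (robot.tip_reach is the distance from the TCP to the fingertips, in m); z points along the fingers, y is the line along which they close (so a half turn about z gives the same grasp; the last joint's range is limited). The gripper opens to 85 mm and grips with 20 to 120 N. Pads are 22 mm wide; open, the fingers measure 114 mm over their backs; the gripper's body (76 mm by 85 mm) begins 54 mm behind the grasp point. The pads swing forward as they close: fully open they stand 13 mm farther back than shut.
Start: joints at [64.188, 5.964, 5.575, 89.605, 0, 77.527], TCP at [0.138, 0.584, 0.304] pointing down, gripper open.
Joint ranges: [-171.21, 171.21], [-48.23, 106.86], [-62.78, 66.21], [-105.2, 120.99], [-86.42, 89.51], [-180, 180]. Speed limits (degrees/s): [127.2, 127.2, 147.25, 180, 180, 180].

INTERFACE

Orientations are given as [roll, pitch, yaw] about the fixed x, y, z axes, in that order (R = Rz(yaw) Ry(pitch) Rx(roll)).
In Python, from plant import robot gives the robot as it stands. Calls block until the motion is done:
- robot.move_pose(position, orientation): joint-space move of the TCP to a pose.
- robot.line_to(position, vel=0.15, rotation=None, guard=None): straight line of the TCP; rotation=None keeps the orientation; vel is the mean speed in m/s. With guard (N) it stops when the force on the tool has changed by that much, and returns True; else False.
- robot.goto_joints(angles): joint-space move.
- robot.set_gripper(opening): finger opening in m; the grip force is fixed at half the most; returns when the fingers have stopped.
- robot.pause(seconds).
- robot.ik(position, orientation): joint angles nearest the present ones, or None.
- robot.observe(): the state.
- robot.grab_frame(name): name is "scene" or "top" or "wrist"; returns the picture (420x560x3 uint8, blue, green, red); there is no depth.
- robot.get_calibration(name): a dict with "vertical_fov" (degrees; the focal length in pixels is half the picture's height over the tangent of half this angle, whatever the lens; pixels are square), "cx", "cy" (the principal point, pixels), "k1" (the pictures are not rectified: a ray, as slopes to the right and down, at radius r is drawn at 1 + k1 r^2 times it, then the intrinsics apply), "rvec" (rotation vector, rad) and "tvec" (3), from world to camera coordinates, as OpenCV has them. Camera axes: x right, y down, z forward; pixel columns grow to the right and rows downward; lengths in m; the calibration is good to about 2 mm. A picture is of the moment at which its call begins: read the wrist's pose just before it. get_calibration takes no time and is no camera call; for the wrist camera it gives the pose at the moment of the call.
A pose or a line that the arm cannot do raises robot.IKError and nothing moves.
- robot.job_done(): hands the job in; it is judged then, once.
The state is a dict: "time": time; "q": joint angles; "qvel": joint speeds; "joint_torque": joint torques, N m; "tool_pos": TCP position; "tcp_rot": TCP orientation; "ft_force": force on the tool from outside, world axes, zero at the start; "torque": the same for the moment, N m; "gripper_width": finger opening in m; "gripper_force": force on a finger pad.
Only numpy, scipy, OpenCV 4.12 (cv2) and the standard library are available. Lean on these libraries where they do the work, as an engineer would, in place of code of your own. Each camera call takes 0.05 s, during which the arm holds its last target. There are 200 camera calls.

TASK

Take the yellow thermometer out of its dock and spot-check the red pot while the topping carousel turns: push the black knob to set the carousel coasting at a sixth to a fifth of a turn per second (either way), let go, then promptly bring the thermometer's tip over the middle of the red pot's mouth and ride along with it, pointing straight down, a few centimetres (2 to 5) above the rim without touching anything on the stand, until the carousel has run down to rest by itself. The reading takes a little over four seconds of following while it is still clearly turning; never spin it faster than a quarter of a turn per second or hit it hard, and leave the syrup jug and the paper cups where they are. Finish with the gripper still holding the thermometer over the red pot and the carousel at rest.

Things in the scene. Friction and masses are not known exactly. Their poses are not given: they have to be found in the camera images.
- stand: Fixed round steel foot of the topping carousel, 150 mm in diameter, standing on the work surface; origin at the centre of its underside, on the vertical turning axis. On it turns a steel platter (radius 135 mm, top at z = 42 mm) that carries four pots and one push knob. All are fastened to the platter. The foot does not move.
- carousel (a joint): Platter angle a about the vertical axis through the stand's origin, rad, positive counter-clockwise from above, no stops. Knob in direction a from the axis (0 = world x), red pot in direction a + 3.927. At rest at the start; low-friction bearing, coasts. Nominal inertia 0.0153 kg m^2 (varies by a quarter), viscous drag 0.001 N m s/rad, dry friction 0.0007 N m; 1 rad/s runs down in about 14 s.
- push_knob (a point): Centre of the black ball knob, 32 mm in diameter, on a 12 mm steel post on the platter: 115 mm from the turning axis, 150 mm above the work surface. Push it sideways from behind along its circle to turn the carousel. It is the tallest part of the stand (top at 166 mm).
- red_pot_mouth (a point): Centre of the red pot's open mouth, at rim height: 102 mm above the work surface, 85 mm from the turning axis; the pot is 72 mm in outer diameter and filled with candy balls up to 10 mm below (no touching). The other three pots are white, same size, at the same distance from the axis, a quarter turn apart.
- thermometer: Yellow infrared thermometer, 0.15 kg, 140 mm long, standing upright in its dock at the start. Origin at the centre of the lower end (the tip), z up along its length. Lower 60 mm: steel nose, 20 mm in diameter; upper 80 mm: yellow square handle 30 by 30 mm, its sides along the body's x and y axes, from 60 to 140 mm above the tip; grip the handle from above. The nose may be used to push the knob.
- thermometer_tip (a point): The sensing tip: centre of the lower end of the steel nose, the same point as the thermometer's origin. 10 mm above the work surface at the start.
- dock: Fixed grey block, 90 by 90 mm and 70 mm tall, with a round hole 25 mm wide and 62 mm deep in its top in which the thermometer's nose stands, the handle resting on the block's top; lift 65 mm or more straight up to clear it. Origin at the centre of its underside.
- syrup_jug: Brown syrup jug with a white pump, 144 mm in diameter and 285 mm tall, 2.2 kg, standing loose left of the carousel; origin at the centre of its underside. Leave it alone.
- cup_stack: Stack of white paper cups, 94 mm in diameter, 140 mm tall, standing loose; origin at the centre of its underside. Leave it alone.
Things that resemble listed ones, but are neither listed nor needed, are in the scene too. What is meant by the thermometer is not orange, pink or purple, and is the smaller of those in its own colour.

How it is judged (in metres and radians):
On the way, in this order (a step that is already met when the one before it is completed fails the run):
1. the carousel turns at 0.8 rad/s or more on its own, with neither robot nor thermometer touching it ((velocity of joint carousel above 0.8 rad/s or velocity of joint carousel below -0.8 rad/s) and contact force between each of thermometer, the arm, the fingers and stand below 0.3 N), for 0.2 s.
2. for 4 s at over 0.3 rad/s the upright thermometer follows the red pot: tip within 22 mm of the mouth's centre seen from above, 4 to 63 mm above the rim, stand untouched ((velocity of joint carousel above 0.3 rad/s or velocity of joint carousel below -0.3 rad/s) and contact force between each of thermometer, the arm, the fingers and stand below 0.3 N and horizontal distance between thermometer_tip and red_pot_mouth below 0.022 m and height (world z) of thermometer_tip between 0.106 and 0.165 m and angle between thermometer's own z axis and vertical below 0.3 rad), for 4 s.
At the end, for the whole second after the job is handed in: The carousel is at rest (under 0.03 rad/s); the gripper holds the thermometer upright within 0.3 rad with its tip within 22 mm of the middle of the red pot's mouth seen from above and 4 to 63 mm above its rim, and nothing touches the stand (not (velocity of joint carousel above 0.03 rad/s or velocity of joint carousel below -0.03 rad/s) and contact force between each of thermometer, the arm, the fingers and stand below 0.3 N and horizontal distance between thermometer_tip and red_pot_mouth below 0.022 m and height (world z) of thermometer_tip between 0.106 and 0.165 m and angle between thermometer's own z axis and vertical below 0.3 rad and contact force between thermometer and the fingers above 2 N); the arm keeps its last pose, push and grip.
It fails at once if the carousel is spun faster than 1.8 rad/s (velocity of joint carousel above 1.8 rad/s or velocity of joint carousel below -1.8 rad/s).
It fails at once if the stand is hit harder than 30 N (contact force between any of thermometer, the arm, the fingers and stand above 30 N).
It fails at once if the chocolate syrup jug is moved more than 30 mm (distance of syrup_jug from where it was at the start of the episode above 0.03 m).
It fails at once if the stack of paper cups is moved more than 30 mm (distance of cup_stack from where it was at the start of the episode above 0.03 m).
It also fails if it takes over 72 s, if anything falls off the work surface, if the arm or the gripper's body presses on something with over 40 N, if the wrist force passes 120 N, or if a joint passes its speed limit or range.

## Working session

There is one attempt and no reset: what is moved stays moved. The work goes in short steps, each a Python script; the robot and the scene stay as the last script left them, time stands still between calls to the robot, and variables do not carry over. Pictures are saved under pics/ and viewed, at most 10 in all, crops included, and the job is handed in when it is done.

```bash
ls; mkdir -p pics; cat > h.py <<'E'
import numpy as np, cv2
from plant import robot
def cal(n):
    c=robot.get_calibration(n); f=210/np.tan(np.radians(c["vertical_fov"]/2))
    R,_=cv2.Rodrigues(np.array(c["rvec"],float)); t=np.array(c["tvec"],float).ravel()
    K=np.array([[f,0,c["cx"]],[0,f,c["cy"]],[0,0,1]]); d=np.array([c["k1"],0,0,0,0.])
    return K,d,R,t
def onplane(px,z,C):
    K,d,R,t=C
    p=cv2.undistortPoints(np.array(px,float).reshape(-1,1,2),K,d).reshape(-1,2)
    ray=np.c_[p,np.ones(len(p))]@R; o=-R.T@t
    return o+ray*((z-o[2])/ray[:,2])[:,None]
def proj(P,C):
    K,d,R,t=C
    return cv2.projectPoints(np.array(P,float).reshape(-1,1,3),cv2.Rodrigues(R)[0],t,K,d)[0].reshape(-1,2)
E
python3 - <<'E'
from h import *
for n in ("scene","top"):
    cv2.imwrite(f"pics/{n}0.png",robot.grab_frame(n)); c=robot.get_calibration(n);print(n,c); K,d,R,t=cal(n); print(-R.T@t)
print(robot.observe())
E
```

```text
pics
scene {'vertical_fov': 42.78760234285633, 'cx': 279.89711672653414, 'cy': 210.95699131212214, 'k1': 0.042204134237989174, 'rvec': array([ 1.54607439,  1.77852815, -0.92877259]), 'tvec': array([ 0.06746298, -0.18905467,  2.0621048 ])}
[1.78538378 0.19467889 1.03299275]
top {'vertical_fov': 51.898273960225325, 'cx': 282.0089159530236, 'cy': 214.2330097031075, 'k1': 0.04338864009578918, 'rvec': array([ 2.16073294, -2.18728012,  0.07900224]), 'tvec': array([0.00854245, 0.48551159, 1.2501043 ])}
[ 0.38019032 -0.00989386  1.28604537]
{'time': 0.1, 'q': array([ 6.41882771e+01,  5.99544076e+00,  5.53446053e+00,  8.96036912e+01,
       -6.58644456e-04,  7.75263850e+01]), 'qvel': array([-0.09064703,  0.01931442,  0.14280308,  0.14072445, -0.01067058,
        0.12283175]), 'joint_torque': array([ 6.68933149e-03, -5.58206570e+01,  5.04720104e+01,  1.30852667e-02,
       -2.67323994e-04,  4.32292325e-05]), 'tool_pos': array([0.13832944, 0.58363962, 0.30322583]), 'tcp_rot': array([-1.79936713e+02, -1.33252722e-02,  1.66661885e+02]), 'ft_force': array([ 0.71005559, -0.85109346,  0.60711539]), 'torque': array([-0.02564891, -0.02037926,  0.01979857]), 'gripper_force': 0.0, 'gripper_width': 0.08563131196148263}
```

View pics/top0.png

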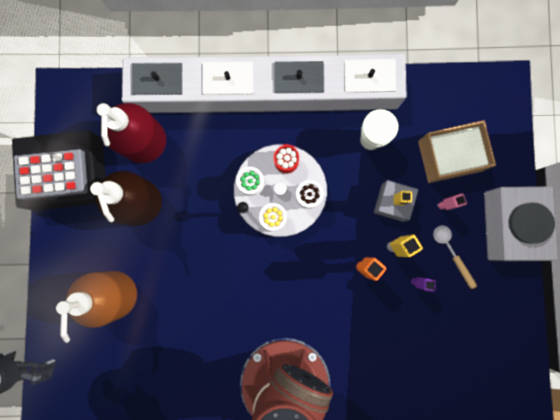

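View pics/scene0.png

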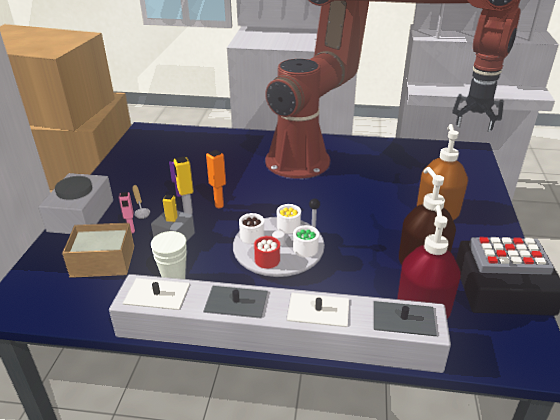

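The top view (up = +x, left = +y) shows the carousel centre near (281,190), the knob at (243,207), the red pot at (287,158) and the docked small yellow thermometer at (403,197). The cups are at (379,130) and the brown jug at (130,198). The larger yellow decoy is at (405,245).

```bash
cat > meas.py <<'E'
from h import *
from scipy.optimize import least_squares
im=cv2.imread("pics/top0.png"); C=cal("top"); hsv=cv2.cvtColor(im,cv2.COLOR_BGR2HSV); H,S,V=cv2.split(hsv)
yy,xx=np.mgrid[:420,:560]
def box(m,x0,x1,y0,y1): return (m&(xx>=x0)&(xx<x1)&(yy>=y0)&(yy<y1)).astype(np.uint8)
def big(m):
    return max(cv2.findContours(m,cv2.RETR_EXTERNAL,cv2.CHAIN_APPROX_NONE)[0],key=cv2.contourArea)
def circ(P,r):
    f=lambda c:np.hypot(P[:,0]-c[0],P[:,1]-c[1])-r
    s=least_squares(f,P[:,:2].mean(0),loss="soft_l1",f_scale=.002); return s.x,np.median(abs(s.fun))
m=box(~((H>100)&(H<135)&(S>120)),225,335,135,245)
c=big(m); P=onplane(c.reshape(-1,2),.042,C); print("platter",circ(P,.135))
red=box(((H<8)|(H>172))&(S>140),265,310,138,180); c=big(red); P=onplane(c.reshape(-1,2),.102,C)
# only rim part: report hull fit and enclosing circle
print("red",circ(P,.036), cv2.minEnclosingCircle(P[:,:2].astype(np.float32)))
print(cv2.boundingRect(c))
bl=box((V<60)&(S<140),232,255,195,218); c=big(bl); mm=cv2.moments(c); print("knob px",mm["m10"]/mm["m00"],mm["m01"]/mm["m00"],cv2.contourArea(c),onplane([mm["m10"]/mm["m00"],mm["m01"]/mm["m00"]],.15,C))
yl=box((H>15)&(H<35)&(S>120)&(V>90),385,420,185,212); c=big(yl); print("yellow",cv2.boundingRect(c),cv2.contourArea(c))
dk=box(S<60,370,425,175,225); c2=big(dk); r=cv2.minAreaRect(onplane(c2.reshape(-1,2),.07,C)[:,:2].astype(np.float32)*1000); print("dock",r)
wc=box((S<60)&(V>120),355,405,105,155); c3=big(wc); (x,y),_=cv2.minEnclosingCircle(c3);print("cups",onplane([x,y],.14,C), onplane([x,y],.0,C))
print("jug px->z0.1", onplane([135,199],.1,C), onplane([137,200],.0,C))
a=cv2.resize(im[165:235,365:435],None,fx=5.7,fy=5.7,interpolation=cv2.INTER_CUBIC); b=cv2.resize(im[135:245,225:335],(399,399),interpolation=cv2.INTER_CUBIC)
cv2.imwrite("pics/crop.png",np.hstack([a[:399,:399],b]))
E
python3 meas.py
```

```text
platter (array([0.55581996, 0.00789501]), np.float64(0.0018992012358768073))
red (array([ 0.6347244 , -0.01154153]), np.float64(0.0018607442480921554)) ((0.635455310344696, -0.009805123321712017), 0.0399462915956974)
(274, 144, 25, 29)
knob px 241.73015873015873 207.32539682539684 63.0 [[0.49446869 0.10773009 0.15      ]]
yellow (394, 191, 18, 14) 183.5
dock ((515.9750366210938, -318.5944519042969), (102.1693344116211, 101.4560317993164), 71.88130950927734)
cups [[ 0.70154937 -0.26031917  0.14      ]] [[ 0.74080634 -0.29091093  0.        ]]
jug px->z0.1 [[0.52630164 0.40743394 0.1       ]] [[0.53553444 0.43662029 0.        ]]
```

View pics/crop.png

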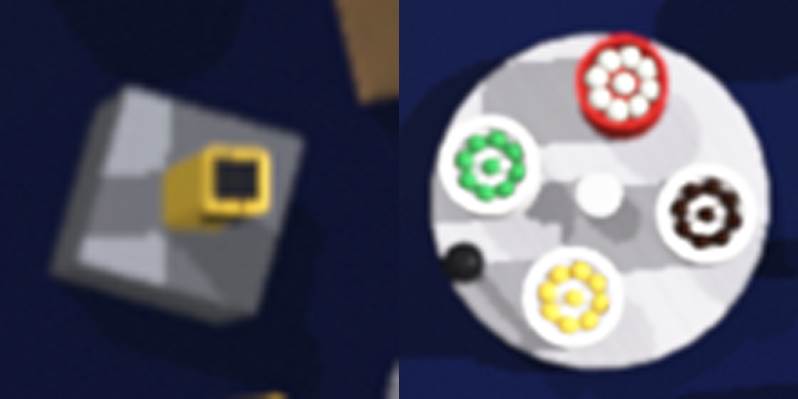

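The left crop shows the thermometer's black-topped handle end, centred near (406.0,196.5) in full-image pixels with its sides nearly parallel to the world axes. The right crop shows the four pots and the knob at about 122°. Knob at 122° plus 225° agrees with the measured red pot direction of 347°. Next: hover over the dock, well above the jugs.

```bash
python3 - <<'E'
from h import *
C=cal("top"); P=onplane([[406.0,196.5]],.15,C)[0]; print(P, onplane([[279.4,187.0]],.097,C))
robot.line_to([.138,.584,.48],vel=.3); print(robot.observe()["time"])
robot.move_pose([P[0]-.0,P[1],.40],[180,0,180]); o=robot.observe(); print(o["time"],o["tool_pos"],o["tcp_rot"],o["q"])
Cw=cal("wrist"); im=robot.grab_frame("wrist"); cv2.imwrite("pics/w0.png",im); np.savez("w0.npz",*Cw)
print(proj([P],Cw),-Cw[2].T@Cw[3])
E
```

```text
[ 0.51748692 -0.32568148  0.15      ] [[0.55522203 0.00821214 0.097     ]]
0.875
4.325 [ 0.51782452 -0.32511946  0.40011356] [-1.79997305e+02  8.65463610e-03 -1.79951901e+02] [-4.43619088e+01  1.08920764e+01  2.10833640e+01  1.00183220e+02
  4.13158738e-03 -4.44100075e+01]
[[275.03259044 183.15252313]] [ 0.43572524 -0.32547499  0.46945397]
```

View pics/w0.png

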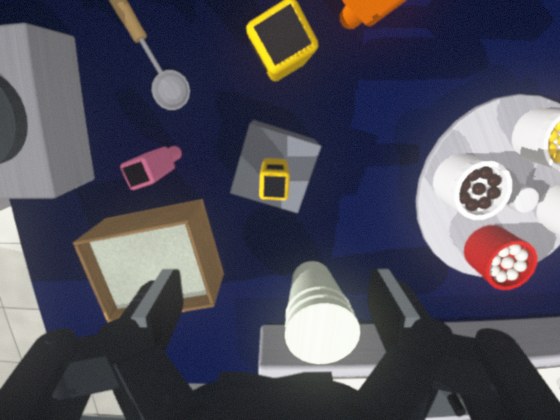

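The wrist picture shows the thermometer's top face at about (274,187), slightly tilted, with the cups at (320,320) and the decoys at a safe distance. I'll use the dark square inside the yellow rim for centre and yaw.

```bash
python3 - <<'E'
from h import *
z=np.load("w0.npz"); C=[z[k] for k in z.files]; im=cv2.imread("pics/w0.png"); 
hsv=cv2.cvtColor(im,cv2.COLOR_BGR2HSV)
m=cv2.inRange(hsv,(12,110,80),(38,255,255)); n=np.zeros_like(m); n[145:215,245:305]=m[145:215,245:305]
cs,h=cv2.findContours(n,cv2.RETR_CCOMP,cv2.CHAIN_APPROX_NONE)
holes=[(cv2.contourArea(c),c) for c,k in zip(cs,h[0]) if k[3]>=0]
for a,c in sorted(holes,key=lambda t:-t[0])[:3]:
    P=onplane(c.reshape(-1,2),.15,C)[:,:2]; r=cv2.minAreaRect((P*1000).astype(np.float32)); print(a,cv2.boundingRect(c),r)
E
```

```text
405.0 (264, 176, 22, 22) ((521.02490234375, -326.26971435546875), (20.961454391479492, 21.835651397705078), 89.46353149414062)
82.0 (266, 164, 18, 7) ((501.093505859375, -326.2222900390625), (6.0045599937438965, 16.76346778869629), 0.06064869463443756)
```

```bash
python3 - <<'E'
from h import *
robot.line_to([.519,-.326,.30],vel=.2)
C=cal("wrist"); im=robot.grab_frame("wrist"); cv2.imwrite("pics/w1.png",im)
g=proj([[.519,-.326,.15]],C)[0]; x,y=g.astype(int); print(g,robot.observe()["time"])
hsv=cv2.cvtColor(im,cv2.COLOR_BGR2HSV); m=cv2.inRange(hsv,(12,110,80),(38,255,255)); n=np.zeros_like(m); n[y-60:y+60,x-60:x+60]=m[y-60:y+60,x-60:x+60]
cs,h=cv2.findContours(n,cv2.RETR_CCOMP,cv2.CHAIN_APPROX_NONE)
c=max([c for c,k in zip(cs,h[0]) if k[3]>=0],key=cv2.contourArea)
P=onplane(c.reshape(-1,2),.15,C)[:,:2]; r=cv2.minAreaRect((P*1000).astype(np.float32)); print(cv2.contourArea(c),cv2.boundingRect(c),r)
E
```

```text
[275.88871206 217.602255  ] 5.075
809.0 (260, 205, 31, 30) ((520.8775024414062, -326.6502685546875), (21.50188446044922, 22.154016494750977), 87.30535888671875)
```

View pics/w1.png

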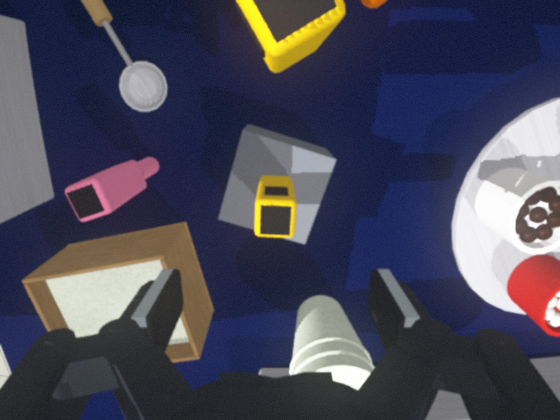

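```bash
python3 - <<'E'
from h import *
R=[180,0,177.3]
def t(): o=robot.observe(); print(round(o["time"],2),o["tool_pos"].round(4),o["gripper_width"],o["gripper_force"],o["ft_force"].round(1))
robot.line_to([.521,-.3265,.169],vel=.15,rotation=R); t()
robot.set_gripper(0.0); t()
robot.line_to([.521,-.3265,.349],vel=.2); t()
# line_to timing test while carrying: several lengths
for dx,v in ((.02,.085),(-.02,.085),(.004,.085),(-.004,.085)):
    p=robot.observe()["tool_pos"]; t0=robot.observe()["time"]; robot.line_to(p+[dx,0,0],vel=v); o=robot.observe(); print(dx,v,round(o["time"]-t0,3),o["tool_pos"]-p, o["qvel"].round(2))
C=cal("top"); print(proj([[.521,-.3265,.19]],C))
cv2.imwrite("pics/t1.png",robot.grab_frame("top"));cv2.imwrite("pics/s1.png",robot.grab_frame("scene")); print(proj([[.521,-.3265,.19]],cal("scene")))
E
```

```text
6.1 [ 0.5215 -0.327   0.1703] 0.08533811567049616 0.0 [-0.3 -0.1  0.8]
6.65 [ 0.5211 -0.3266  0.1694] 0.028901321071315867 59.48961675167084 [-0.2  0.6  3. ]
7.7 [ 0.5208 -0.3263  0.3476] 0.029222030099701972 59.19831454753876 [-0.   0.5 -1. ]
0.02 0.085 0.383 [ 0.01988277  0.00027276 -0.00104608] [-0.34 -0.88 -0.23  0.3  -0.17 -0.13]
-0.02 0.085 0.383 [-0.02027737 -0.00011147  0.00025952] [ 0.38  0.88  0.89 -0.07  0.07  0.07]
0.004 0.085 0.25 [ 4.46372107e-03  3.06967241e-05 -1.35999034e-04] [-0.16 -0.06 -0.35  0.13 -0.04 -0.2 ]
-0.004 0.085 0.25 [-4.12057618e-03  3.15952411e-05 -4.01284949e-05] [ 0.17  0.13  0.06 -0.08  0.09  0.07]
[[410.63096448 193.17105064]]
[[166.70839881 186.2323326 ]]
```

View pics/s1.png

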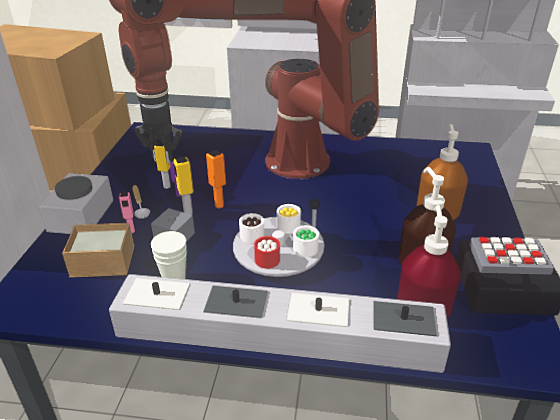

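The scene picture shows the thermometer held upright by the gripper with its tip at (167,188). The projection predicted (166.7,186.2), so the grasp is good. Each line takes L/v plus 0.15 s of settling. Next I write an angle finder from the green candies and make a gentle calibration push.

```bash
cat >> h.py <<'E'
AX=np.array([.5555,.008]); H=.159
def green(im,C,z=.096):
    hsv=cv2.cvtColor(im,cv2.COLOR_BGR2HSV); m=cv2.inRange(hsv,(50,100,50),(85,255,255))
    v,u=np.nonzero(m)
    if len(u)<12: return None
    P=onplane(np.c_[u,v],z,C)[:,:2]; r=np.hypot(*(P-AX).T); P=P[(r<.16)]
    if len(P)<12: return None
    c=P.mean(0)-AX; return np.degrees(np.arctan2(c[1],c[0]))+45, np.hypot(*c), len(P)   # knob angle a
def e(a): return np.array([np.cos(np.radians(a)),np.sin(np.radians(a))])
def go(xy,ztip,vel): robot.line_to([*xy,ztip+H],vel=vel)
def look(n):
    t=robot.observe()["time"]; im=robot.grab_frame(n); return t,green(im,cal(n)),im
def push_plan(a,L=.07,phi=16):
    r=e(a+phi); t=e(a+phi+90); mid=AX+.115*r-.026*t; return mid-L/2*t, mid+L/2*t
E
python3 - <<'E'
from h import *
for n in ("top","scene"): print(n,green(cv2.imread(f"pics/{n}0.png"),cal(n)))
s,f=push_plan(121.7); print(s,f,np.hypot(*(s-AX-.115*e(121.7))))
go(s,.195,.35); print(robot.observe()["time"])
for n in ("top","scene"): 
    t,g,im=look(n); print(t,n,g); cv2.imwrite(f"pics/{n}2.png",im)
E
```

```text
top (np.float64(121.67478336826755), np.float64(0.08476314423336817), 154)
scene (np.float64(122.61166838910906), np.float64(0.08325922190897153), 110)
[0.51149619 0.13051394] [0.46438531 0.07873976] 0.029638421690754237
10.525
10.525 top (np.float64(119.52985959111153), np.float64(0.0848297973564847), 136)
10.575 scene (np.float64(122.7271920589317), np.float64(0.08332132962116225), 111)
```

```bash
python3 -c "
import cv2,numpy as np
a=cv2.imread('pics/top2.png')[110:260,200:360];b=cv2.imread('pics/scene2.png')[140:290,210:370]
cv2.imwrite('pics/c2.png',cv2.resize(np.hstack([a,b]),None,fx=2.4,fy=2.4,interpolation=cv2.INTER_CUBIC))"
```

```text
(no output)
```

View pics/c2.png

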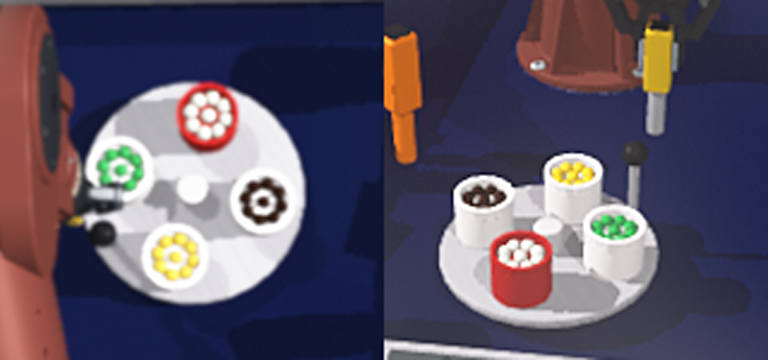

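Both views show the nose above and behind the knob (top crop, knob at about (103,233)), with nothing in between. Now the gentle calibration push.

```bash
python3 - <<'E'
from h import *
s,f=push_plan(121.9); go(s,.13,.15); t,g,_=look("scene"); print(t,g)
go(f,.13,.03); print(robot.observe()["time"],robot.observe()["ft_force"])
T=[]
for i in range(6):
    for n in ("top","scene"):
        t,g,_=look(n); 
        if g: print(n,round(t,3),round(g[0],1),round(g[1],4),g[2]); 
        if g and n=="scene": T.append((t,g[0]))
    if i==0: go(f,.19,.2)
    else: robot.pause(.15)
T=np.array(T); print(np.polyfit(T[:,0]-T[0,0],np.unwrap(T[:,1],period=360),1)*np.pi/180)
E
```

```text
11.2083 (np.float64(122.61166838910906), np.float64(0.08325922190897153), 110)
13.7417 [-0.12659682 -0.22580043 -1.06926783]
scene 13.792 174.7 0.0846 104
top 14.292 186.4 0.0728 34
scene 14.342 185.6 0.0857 98
top 14.542 187.9 0.0747 42
scene 14.592 190.5 0.0864 104
top 14.792 191.6 0.0807 65
scene 14.842 194.6 0.0869 97
top 15.042 196.1 0.0853 73
scene 15.092 198.7 0.0867 95
top 15.292 200.2 0.0896 77
scene 15.342 201.7 0.0865 97
[0.30741653 3.06397243]
```

```bash
python3 - <<'E'
from h import *
for i in range(7):
    t,g,_=look("scene"); print(round(t,2),round(g[0],1),round(g[1],4),g[2]); robot.pause(.55)
t,g,im=look("top"); print(t,g); cv2.imwrite("pics/top3.png",im)
E
```

```text
15.54 205.1 0.0875 96
16.14 211.7 0.0863 99
16.74 217.2 0.0874 89
17.34 221.2 0.0867 95
17.94 224.9 0.0869 94
18.54 -133.9 0.0873 92
19.14 -132.8 0.0875 90
19.7417 (np.float64(-131.7181799552901), np.float64(0.08519363382789018), 137)
```

The carousel came to rest at about 228°. The ω-to-vel factor is about 16.8, which fits a minimum-jerk line, so a line at 0.069 m/s should give about 1.15 rad/s. Now the real push, then the intercept and follow.

```bash
cat > run.py <<'E'
from h import *
from scipy.optimize import least_squares
def model(p,t):
    a0,w0,k=p; ts=np.log((w0+.7)/.7)/k if w0>0 else 0.; t=np.minimum(t,ts)
    return a0+(w0+.7)/k*(1-np.exp(-k*t))-.7*t, (w0+.7)*np.exp(-k*t)-.7
aa=[look(n)[1][0]%360 for n in ("top","scene")]; a=np.mean(aa); print("rest a",aa)
if abs(aa[0]-aa[1])>4: raise SystemExit
s,f=push_plan(a); go(s,.195,.25); go(s,.13,.15)
go(f,.13,.069)
data=[]; p=np.array([np.nan,1.15,.065]); T0=robot.observe()["time"]
def fit():
    global p
    t,A=np.array(data).T
    fun=lambda q:np.r_[(model(q,t)[0]-A)/.02,(q[1]-1.15)/.25,(q[2]-.065)/.02]
    p=least_squares(fun,p,loss="soft_l1",bounds=([-99,.01,.02],[99,3,.2])).x
def see():
    t,g,_=look("scene"); t-=T0
    if not g or g[2]<60 or abs(g[1]-.085)>.008: print("skip",round(t,2),g); return
    A=np.radians(g[0])
    pred=np.radians(a+55) if np.isnan(p[0]) else model(p,t)[0]
    A+=2*np.pi*np.round((pred-A)/(2*np.pi))
    if np.isnan(p[0]): p[0]=A
    data.append((t,A)); fit(); m=model(p,t)
    print(round(t,2),"a",round(np.degrees(A),1),"res",round(np.degrees(A-m[0]),1),"w",round(m[1],3),"k",round(p[2],3),g[2])
see(); see(); see()
if len(data)<2 or (data[-1][1]-data[0][1])/(data[-1][0]-data[0][0])<.75: 
    go(f,.19,.2); print("weak push, stop"); raise SystemExit
def step(Tm):
    o=robot.observe(); t=o["time"]-T0; A=model(p,t+Tm+.05)[0]
    q=AX+.085*e(np.degrees(A)+225); d=np.hypot(*(q-o["tool_pos"][:2])); go(q,.135,max(d/Tm,.005))
step(.45); i=0
while True:
    t=robot.observe()["time"]-T0; w=model(p,t)[1]
    if i%3==2: see()
    if w<.002 or t>25: break
    step(.22 if w>.3 else .3); i+=1
print("stopped",robot.observe()["time"])
E
python3 run.py
```

```text
rest a [np.float64(228.2818200447099), np.float64(227.24027941501612)]
0.0 a 284.1 res 0.0 w 1.15 k 0.065 95
0.05 a 287.0 res -0.2 w 1.12 k 0.065 98
0.1 a 289.7 res -0.3 w 1.064 k 0.065 98
1.49 a 365.2 res -0.0 w 0.871 k 0.066 119
2.64 a 417.3 res -0.2 w 0.736 k 0.072 124
3.79 a 462.2 res -0.0 w 0.622 k 0.072 114
4.97 a 498.5 res -0.3 w 0.498 k 0.076 106
6.14 a 527.7 res -0.3 w 0.388 k 0.078 101
skip 7.32 (np.float64(191.9843989846343), np.float64(0.07937717784339703), 41)
8.73 a 565.7 res -0.6 w 0.169 k 0.081 95
10.04 a 575.6 res -0.0 w 0.081 k 0.081 92
11.27 a 578.0 res -0.3 w 0.005 k 0.082 88
stopped 33.95
```

Tracking worked: residuals were under 1°, and it followed for about 6 s above 0.3 rad/s. Now I check rest and alignment.

```bash
python3 - <<'E'
from h import *
for i in range(3):
    for n in ("scene","top"): t,g,im=look(n); print(round(t,2),n,g); cv2.imwrite(f"pics/{n}9.png",im)
    if i<2: robot.pause(.7)
o=robot.observe(); print(o["tool_pos"],o["tcp_rot"],o["gripper_force"],o["gripper_width"],o["ft_force"], AX+.085*e(218+225))
C=cal("scene"); print(proj([[*o["tool_pos"][:2],o["tool_pos"][2]-H]],C))
cv2.imwrite("pics/f.png",cv2.resize(cv2.imread("pics/scene9.png")[140:290,190:390],None,fx=4,fy=4,interpolation=cv2.INTER_CUBIC))
E
```

```text
33.95 scene (np.float64(217.97467638951457), np.float64(0.08646478726482125), 89)
34.0 top (np.float64(216.3922680460895), np.float64(0.08432644349771563), 146)
34.75 scene (np.float64(217.97467638951457), np.float64(0.08646478726482125), 89)
34.8 top (np.float64(216.3922680460895), np.float64(0.08432644349771563), 146)
35.55 scene (np.float64(217.97467638951457), np.float64(0.08646478726482125), 89)
35.6 top (np.float64(216.3922680460895), np.float64(0.08432644349771563), 146)
[0.56540634 0.09242346 0.29400713] [-1.79999324e+02  5.90049918e-04  1.77301357e+02] 59.32834804058075 0.02925932373138484 [-0.45665903 -0.02008979 -0.89708035] [0.56585889 0.09236642]
[[307.37759248 221.6636958 ]]
```

View pics/f.png

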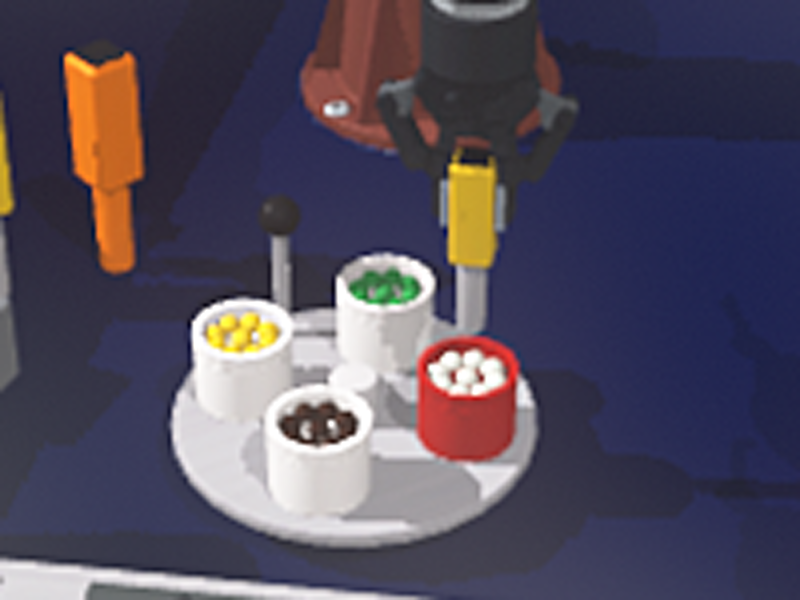

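The final picture shows the tip at (470,328), about 33 mm above the red mouth's centre at (468,368). It is centred and the carousel is at rest, so I'm handing in.

```bash
python3 -c "
from plant import robot
print(robot.job_done())"
```

```text
the job is handed in; nothing more can be done
None
```

The job is handed in (verdict not shown): the carousel was set coasting at about 1.1 rad/s, the thermometer followed the red pot for about 6 s above 0.3 rad/s, and it ended held upright about 33 mm above the rim with the carousel at rest.

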